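# Shake nuts out over a two-bay parts tray

## Robot

A 6-joint arm with a two-finger parallel gripper is mounted at the origin on a cart in front of the work surface, level with it; the furniture and walls round the work are solid. World frame = base frame: x ahead of the robot, y to its left, z up, the work surface at z = 0. Lengths are in m, angles in rad, forces in N, time in s.
With the tool pointing down it reaches from about 0.375 to 0.9 m from the base axis. Payload 3.1 kg.
Tool frame: the origin (TCP) lies between the finger pads; the fingertips stand 8 mm ahead of it and the grasp point (between the pads) lies 11 mm behind it; z points along the fingers, y is the line along which they close (so a half turn about z gives the same grasp; the last joint's range is limited). The gripper opens to 87 mm and grips with 3 to 60 N. Pads are 19 mm wide; open, the fingers measure 117 mm over their backs; the gripper's body (75 mm by 190 mm) begins 51 mm behind the grasp point.
Start: joints at [-1.504, 0.527, 1.433, -0, 1.181, -0.178], TCP at [0.152, -0.606, 0.231] pointing down, gripper open.
Joint ranges: [-3.08, 3.08], [-0.75, 2.2], [0.22, 2.44], [-1.43, 4.57], [0, 2.65], [-2.85, 2.85]. Speed limits (rad/s): [2.79, 2.79, 3.14, 3.14, 3.14, 3.14].

## Interface

Orientations are given as a unit quaternion [x, y, z, w].
In Python, from rig import robot, vision, job gives the robot as it stands.
- The arm moves only by the shell command python3 -m handwheel 'ROWS' [OPENING] [FORCE]. ROWS is JSON, a list of rows, each a list of 4 numbers: the shift along the tool's x, y, z as a fraction of full scale, then the turn about the tool's z as a fraction of full scale. A call has 1 to 20 rows; each row is the pose to reach, as a shift and turn from the pose commanded when the call began, along the tool's axes at that moment, turning the shorter way round; what a row does not reach only later rows make up. Full scale, the value 1, is 300 mm for a shift and 2 pi rad for a turn. A row lasts 1/12 s, in which the tool goes at most 41.7 mm and 7.16 degrees, less where a joint would pass 70% of its speed; a pose out of reach is approached as far as the arm can. A call with a number of a shift or a turn outside -1 to 1 is refused whole. A call with a gripper value outside its range is refused whole. OPENING is the opening in per cent of the stroke, from 0 (shut) to 100 (fully open), set as the call begins (- or left out, the last holds). The fingers move at their own pace and stop on an object; FORCE is the grip in N (left out, the last holds). Time passes only in rows, so rows that repeat a pose let the fingers close. It gives the time, the measured TCP pose, the force, the opening and the grip force at its end, in the units of the state.
- robot.get_obs(): the state, without advancing time (a new reading comes with each control period).
- vision.camera(name): name is "scene" or "top"; returns a dict with "frame" (420x560x3 uint8, red, green, blue), "K" (3x3 intrinsics, pixels), "k1" (the pictures are not rectified: a ray, as slopes to the right and down, at radius r is drawn at 1 + k1 r^2 times it, then the intrinsics apply), "cam_to_world" (4x4, takes a point from camera to world coordinates). Camera axes: x right, y down, z forward; pixel columns grow to the right and rows downward; lengths in m; the calibration is good to about 2 mm. A picture is of the moment at which its call begins. There is no depth.
- job.hand_in(): hands the job in; it is judged then, once.
Trained networks look in the newest picture that a camera, given by its name, has taken for a name from the list of things; names that differ only in an ending like _2 or _b are one class to them, and where a whole thing is asked for, a point or a joint stands for the part that bears it (a point fixed in the world has none). Each returns a list of dicts, best first, with "conf" (0 to 1); they miss things now and then, are a little off and sometimes report something else, mostly with a low value. They report only what shows in the picture. A call takes as long as a camera call. They do not tell look-alikes from the thing itself.
- vision.look_for(camera, label): "point" ([row, column] in pixels, amid what is visible of it).
- vision.outline_of(camera, label): "mask" (420x560 bool, what is visible of it) and "point" ([row, column] in pixels, amid what is visible of it).
The state is a dict: "time": time; "q": joint angles; "joint_velocities": joint speeds; "joint_torque": joint torques, N m; "position": TCP position; "tool_rot": TCP orientation; "ft_force": force on the tool from outside, world axes, zero at the start; "moment": the same for the moment, N m; "grip_width": finger opening in m; "grip_force": force on a finger pad.
Only numpy, scipy, OpenCV 4.12 (cv2) and the standard library are available. Lean on these libraries where they do the work, as an engineer would, in place of code of your own. Each camera call takes 0.05 s, during which the arm holds its last target. There are 200 camera calls.

## Task

Pick up the shaker by its handle and shake the six nuts out of its mouth over the parts tray, spread between its two halves so that each half gets at least two and none lands on the bench. Then stand the empty shaker upright on the bench again and let go. Do not handle the nuts with the gripper, and leave the spanner, the tape and the tin where they are.

Things in the scene. Friction and masses are not known exactly. Their poses are not given: they have to be found in the camera images.
- tray: Open plywood parts tray fixed to the bench, 170 mm (its x) by 260 mm (its y), walls 35 mm high and 6 mm thick, inner floor 6 mm above the bench. A low divider along its x axis (6 mm thick, top 24 mm above the bench) parts it into two equal halves, at +y and -y. Origin: centre of the underside; z up.
- shaker: Hand shaker standing loose on the bench, 0.35 kg empty: open-topped aluminium trough 110 mm long (its x), 72 mm wide (80 mm over the handle straps), walls 60 mm high, bridged by a wooden handle bar. Mouth: a 56 mm wide gap in the end wall at -x. Its inside floor is level at the back and falls ever steeper to the mouth. Origin: centre of the underside; z up when it stands.
- shaker_handle (a point): Centre of the shaker's wooden handle bar: 22 mm thick (shaker x), 72 mm long (shaker y), 26 mm high, 98 mm above the shaker's underside, straight above its origin; 25 mm free below the bar to the top of the walls. Axes as the shaker's.
- shaker_lip (a point): Middle of the pouring lip's tip, where nuts leave: 67 mm to -x of the shaker's origin, 7 mm above its underside (12 mm past the end wall). Axes as the shaker's. Nuts lie in three rows of two on floor slopes of 17, 8 and 0 degrees (front to back); friction 0.5 to 0.7. Tipped slowly mouth down, the front row slides at about 9 to 17 degrees, the next rows some 8 degrees later each.
- nut0: One of six alike steel hexagon nuts, 24 mm across flats, 28 mm across corners, 13 mm thick, 33 g, loose in the shaker at the start. Origin: its centre; z along its bore.
- nut1: One of six alike steel hexagon nuts, 24 mm across flats, 28 mm across corners, 13 mm thick, 33 g, loose in the shaker at the start. Origin: its centre; z along its bore.
- nut2: One of six alike steel hexagon nuts, 24 mm across flats, 28 mm across corners, 13 mm thick, 33 g, loose in the shaker at the start. Origin: its centre; z along its bore.
- nut3: One of six alike steel hexagon nuts, 24 mm across flats, 28 mm across corners, 13 mm thick, 33 g, loose in the shaker at the start. Origin: its centre; z along its bore.
- nut4: One of six alike steel hexagon nuts, 24 mm across flats, 28 mm across corners, 13 mm thick, 33 g, loose in the shaker at the start. Origin: its centre; z along its bore.
- nut5: One of six alike steel hexagon nuts, 24 mm across flats, 28 mm across corners, 13 mm thick, 33 g, loose in the shaker at the start. Origin: its centre; z along its bore.
- spanner: Bystander: combination spanner, 192 mm, lying at the right of the work. Origin: centre of the underside.
- tape: Bystander: roll of black tape, 58 mm across, 19 mm high, beyond the work. Origin: centre of the underside.
- tin: Bystander: small round metal tin with lid, 55 mm across, 24 mm high, beyond the work. Origin: centre of the underside.
Things that resemble listed ones, but are neither listed nor needed, are in the scene too. There is more than one size of the shaker; the job needs the largest.

How it is judged:
By the outcome, as a careful person would: the job done as asked, in the order asked, and still so for the second after the job is handed in, with the robot touching nothing.
It also fails if it takes over 54 s, if anything falls off the work surface, if the arm or the gripper's body presses on something with over 40 N, if the wrist force passes 120 N, or if a joint passes its speed limit or range.

## Working session

There is one attempt and no reset: what is moved stays moved. The work goes in short steps, Python scripts to look and compute and a shell command to move; the robot and the scene stay as the last step left them, time stands still between calls to the robot, and variables do not carry over. Pictures are saved under pics/ and viewed, at most 11 in all, crops included, and the job is handed in when it is done.

```bash
mkdir -p pics; ls
cat > h.py <<'E'
import numpy as np, cv2
from rig import robot, vision, job
def snap(n,f=None):
    c=vision.camera(n)
    if f: cv2.imwrite(f,c["frame"][...,::-1])
    return c
def ray(c,p):
    K=c["K"]; d=np.array([[[p[1],p[0]]]],float)
    u=cv2.undistortPoints(d,np.array(K,float),np.array([c["k1"],0,0,0,0.]),None)[0,0]
    T=np.array(c["cam_to_world"]); return T[:3,3],T[:3,:3]@np.array([u[0],u[1],1])
def at(c,p,z):
    o,d=ray(c,p); return o+d*(z-o[2])/d[2]
def proj(c,X):
    T=np.linalg.inv(np.array(c["cam_to_world"])); X=np.atleast_2d(X)@T[:3,:3].T+T[:3,3]
    return cv2.projectPoints(X,np.zeros(3),np.zeros(3),np.array(c["K"],float),np.array([c["k1"],0,0,0,0.]))[0][:,0,::-1]
E
python3 - <<'E'
from h import *
for n in("top","scene"):
    c=snap(n,f"pics/{n}0.png"); print(n,np.round(np.array(c["cam_to_world"]),3).tolist(),c["k1"],c["K"][0][0])
    for l,z in(("tray",.035),("shaker",.05),("shaker_handle",.111),("nut0",.02),("spanner",.005),("tape",.019),("tin",.024)):
        for r in vision.look_for(n,l)[:4 if l!='nut0' else 8]: print(l,round(r["conf"],2),np.round(r["point"]),np.round(at(c,r["point"],z),3))
print(robot.get_obs())
E
```

```text
pics
top [[0.013, -0.987, 0.162, 0.377], [-1.0, -0.015, -0.01, -0.11], [0.013, -0.162, -0.987, 1.117], [0.0, 0.0, 0.0, 1.0]] -0.12398884940527968 521.328700071621
tray 0.67 [237. 303.] [ 0.516 -0.159  0.035]
shaker 0.74 [227. 199.] [0.531 0.056 0.05 ]
shaker 0.57 [131. 283.] [ 0.741 -0.115  0.05 ]
shaker 0.56 [222. 141.] [0.54  0.179 0.05 ]
shaker 0.55 [334. 298.] [ 0.316 -0.15   0.05 ]
shaker_handle 0.95 [224. 137.] [0.526 0.17  0.111]
shaker_handle 0.65 [228. 199.] [0.521 0.047 0.111]
shaker_handle 0.56 [333. 297.] [ 0.322 -0.147  0.111]
nut0 0.66 [237. 214.] [0.515 0.029 0.02 ]
nut0 0.6 [207. 203.] [0.579 0.055 0.02 ]
spanner 0.96 [212. 406.] [ 0.578 -0.386  0.005]
tape 0.87 [135. 281.] [ 0.744 -0.111  0.019]
tin 0.91 [131. 353.] [ 0.753 -0.269  0.024]
tin 0.43 [228. 203.] [0.533 0.052 0.024]
tin 0.42 [211. 185.] [0.569 0.092 0.024]
scene [[-0.856, -0.347, 0.383, 0.226], [-0.517, 0.558, -0.649, 0.446], [0.011, -0.754, -0.657, 0.625], [0.0, 0.0, 0.0, 1.0]] -0.012415767098617789 385.4729816769311
tray 0.74 [221. 307.] [ 0.505 -0.134  0.035]
shaker 0.73 [273. 251.] [0.519 0.067 0.05 
[... 541 characters left out ...]
50448988e+00,  5.27453713e-01,  1.43267408e+00, -2.39986878e-05,
        1.18139301e+00, -1.78484375e-01]), 'joint_velocities': array([-3.39941175e-05, -2.17070826e-04, -7.18625061e-04, -9.81197331e-04,
       -1.00884066e-04, -3.88315919e-04]), 'joint_torque': array([ 3.47659434e-04, -4.39943218e+01, -1.76980054e+01,  6.34395867e-02,
        5.02885308e-02, -3.56100557e-06]), 'position': array([ 0.15150203, -0.60635386,  0.23058514]), 'tool_rot': array([ 9.92518471e-01,  1.22094568e-01, -1.30976690e-05,  3.52461989e-05]), 'ft_force': array([-0.4600441 ,  0.06703206,  0.50471211]), 'moment': array([-0.04595148,  0.02332486, -0.05233002]), 'grip_force': 0.0, 'grip_width': 0.08709707498483787}
```

View pics/top0.png

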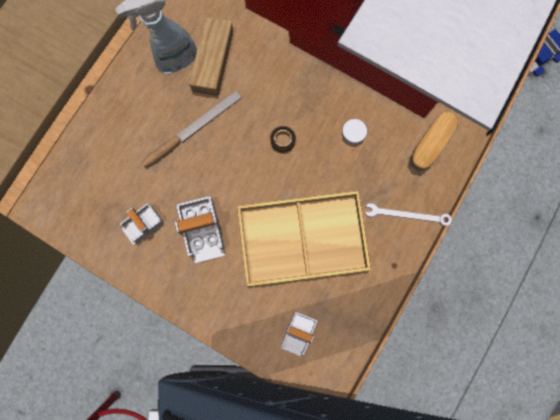

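View pics/scene0.png

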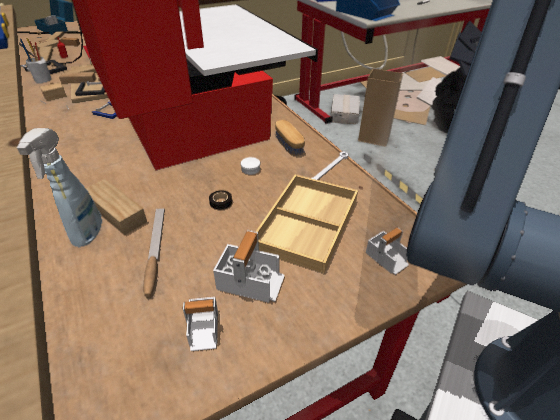

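Run:
```python
from h import *
c=snap("top")
for l,z in(("tray",.035),("shaker_handle",.111),("shaker",.05)):
    for r in vision.outline_of("top",l)[:4]:
        m=r["mask"]; ys,xs=np.nonzero(m)
        P=np.array([at(c,(a,b),z)[:2] for a,b in zip(ys,xs)]) 
        (cx,s,a)=cv2.minAreaRect((P*1000).astype(np.float32))
        print(l,round(r["conf"],2),np.round(r["point"]),len(ys),np.round(cx),np.round(s),round(a,1))
# orange handle segmentation by colour near best guess
f=cv2.cvtColor(c["frame"],cv2.COLOR_RGB2HSV)[200:250,170:222]
m=((f[...,0]<14)&(f[...,1]>150)&(f[...,2]>90)).astype(np.uint8)
n,lab,st,ce=cv2.connectedComponentsWithStats(m); k=1+st[1:,4].argmax()
ys,xs=np.nonzero(lab==k); P=np.array([at(c,(a+200,b+170),.111)[:2] for a,b in zip(ys,xs)])
print("bar",len(ys),cv2.minAreaRect((P*1000).astype(np.float32)))
```

```text
tray 0.67 [238. 305.] 10105 [ 514. -160.] [175. 262.] 8.2
shaker_handle 0.85 [333. 297.] 918 [ 319. -150.] [52. 74.] 72.4
shaker_handle 0.74 [230. 200.] 1953 [516.  49.] [123.  85.] 15.1
shaker_handle 0.7 [224. 139.] 1047 [531. 166.] [67. 74.] 39.7
shaker 0.83 [229. 201.] 2102 [525.  58.] [132.  90.] 15.2
shaker 0.71 [336. 300.] 999 [ 316. -153.] [57. 79.] 67.0
bar 57 ((534.10791015625, 46.391998291015625), (17.87255859375, 28.872116088867188), 15.113813400268555)
```

```bash
cat > ov.py <<'E'
from h import *
def box(o,yaw,x0,x1,y0,y1,z):
    R=np.array([[np.cos(yaw),-np.sin(yaw)],[np.sin(yaw),np.cos(yaw)]])
    q=np.array([[x0,y0],[x1,y0],[x1,y1],[x0,y1],[x0,y0]])@R.T+o
    return np.c_[q,np.full(5,z)]
E
python3 - <<'E'
from ov import *
c=snap("top"); b=at(c,(224,195),.108); print(b)
o=b[:2]; yaw=np.radians(15.2)
S=6; y0,x0=180,160; im=cv2.resize(c["frame"][y0:y0+95,x0:x0+80,::-1],None,fx=S,fy=S,interpolation=cv2.INTER_CUBIC)
for bx,col in((box(o,yaw,-.011,.011,-.036,.036,.111),(0,255,0)),(box(o,yaw,-.055,.055,-.036,.036,.06),(255,0,0)),(box(o,yaw,-.067,.055,-.036,.036,.007),(0,0,255))):
    p=proj(c,bx); cv2.polylines(im,[((p[:,::-1]-[x0,y0]+.5)*S).astype(np.int32)],False,col,1)
cv2.imwrite("pics/ov1.png",im)
E
```

```text
[0.52886016 0.05589666 0.108     ]
```

View pics/ov1.png

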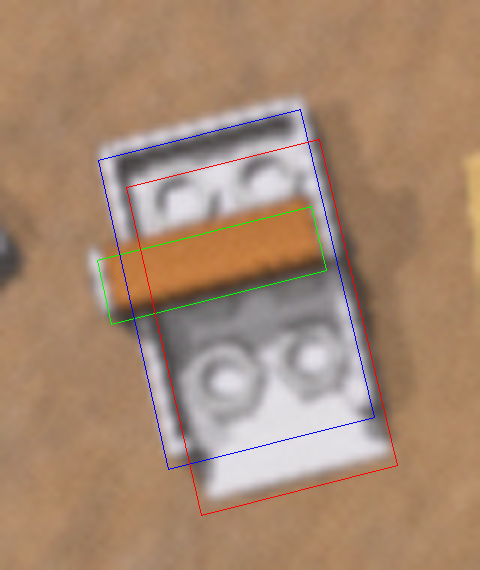

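```bash
cat > go.py <<'E'
import sys
from h import *
from scipy.spatial.transform import Rotation as R
def to(x,y,z,ty):   # ty: desired world angle (deg) of tool y
    o=robot.get_obs(); r=R.from_quat(o["tool_rot"]).as_matrix()
    d=r.T@(np.array([x,y,z])-o["position"]); a=np.degrees(np.arctan2(r[1,1],r[0,1]))
    w=(ty-a+180)%360-180
    print("t",round(o["time"],2),"pos",np.round(o["position"],4),"ty",round(a,2),"fr",np.round(d/.3,4),"turn",round(-w/360,4))
to(*map(float,sys.argv[1:]))
E
python3 go.py .533 .056 .2 15.2
```

```text
t 1.05 pos [ 0.1515 -0.6063  0.2306] ty -75.97 fr [ 1.7689 -1.8338  0.1018] turn -0.2533
```

```bash
python3 -m handwheel '[[0.9,-0.93,0,-0.127],[0.9,-0.93,0,-0.127],[0.9,-0.93,0,-0.127],[0.9,-0.93,0,-0.127],[0.9,-0.93,0,-0.127],[0.9,-0.93,0,-0.127],[0.9,-0.93,0,-0.127],[0.9,-0.93,0,-0.127],[0.9,-0.93,0,-0.127],[0.9,-0.93,0,-0.127]]' 100 60; python3 go.py .533 .056 .2 15.2
```

```text
time: 1.88
position: [0.3466, -0.2649, 0.2306]
tool_rot: [0.866, 0.5, 0.001, -0.002]
ft_force: [-0.6, -0.0, 0.5]
grip_width: 0.0872
grip_force: 0.0
t 1.88 pos [ 0.3466 -0.2649  0.2306] ty -30.06 fr [1.2367 0.002  0.1053] turn -0.1257
```

```bash
python3 -m handwheel '[[1,0,0,-0.1257],[1,0,0,-0.1257],[1,0,0,-0.1257],[1,0,0,-0.1257],[1,0,0,-0.1257],[1,0,0,-0.1257],[1,0,0,-0.1257],[1,0,0,-0.1257],[1,0,0,-0.1257]]'; python3 go.py .533 .056 .2 15.2
```

```text
time: 2.63
position: [0.4981, -0.0088, 0.2307]
tool_rot: [0.607, 0.795, 0.0, 0.0]
ft_force: [-0.2, -0.8, 0.2]
grip_width: 0.0875
grip_force: 0.0
t 2.63 pos [ 0.4981 -0.0088  0.2307] ty 15.26 fr [0.1777 0.1688 0.1024] turn 0.0002
```

```bash
python3 -m handwheel '[[0.178,0.169,0.1,0],[0.178,0.169,0.1,0],[0.178,0.169,0.1,0],[0.178,0.169,0.2,0],[0.178,0.169,0.3,0],[0.178,0.169,0.4,0],[0.178,0.169,0.45,0],[0.178,0.169,0.48,0],[0.178,0.169,0.48,0]]'; python3 go.py .533 .056 .087 15.2
```

```text
time: 3.38
position: [0.5305, 0.0521, 0.085]
tool_rot: [0.61, 0.793, -0.001, -0.002]
ft_force: [0.6, -0.3, -0.1]
grip_width: 0.0871
grip_force: 0.0
t 3.38 pos [0.5305 0.0521 0.085 ] ty 14.89 fr [ 0.0106  0.0114 -0.0067] turn -0.0009
```

Run:
```python
from h import *
c=snap("scene"); im=c["frame"][180:330,170:330,::-1]; cv2.imwrite("pics/s1.png",cv2.resize(im,None,fx=4,fy=4))
```

```text
(no output)
```

View pics/s1.png

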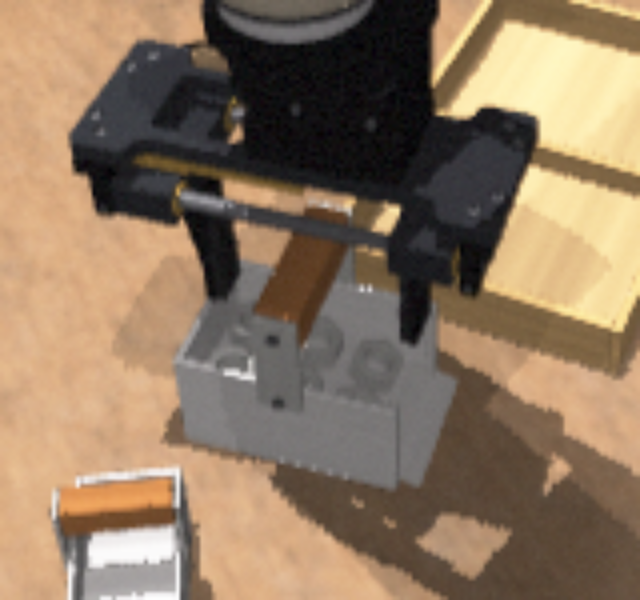

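Fingers straddle the orange bar (about column 300, row 270 in the crop), clear of the walls. Closing.

```bash
python3 -m handwheel '[[0.01,0.01,-0.005,0],[0.01,0.01,-0.005,0],[0.01,0.01,-0.005,0],[0.01,0.01,-0.005,0],[0.01,0.01,-0.005,0],[0.01,0.01,-0.005,0],[0.01,0.01,-0.005,0],[0.01,0.01,-0.005,0]]' 0 60; python3 go.py .533 .056 .087 15.2
```

```text
time: 4.1
position: [0.5342, 0.0573, 0.0881]
tool_rot: [0.609, 0.793, -0.0, 0.0]
ft_force: [0.8, 0.4, 0.4]
grip_width: 0.0418
grip_force: 0.0
t 4.1 pos [0.5342 0.0573 0.0881] ty 15.01 fr [-0.0033 -0.005   0.0037] turn -0.0005
```

```bash
python3 -m handwheel '[[0,0,0,0],[0,0,0,0],[0,0,0,0],[0,0,0,0],[0,0,0,0],[0,0,0,0]]'
```

```text
time: 4.6
position: [0.5347, 0.0573, 0.088]
tool_rot: [0.609, 0.793, 0.0, 0.0]
ft_force: [2.6, 0.5, -3.1]
grip_width: 0.0215
grip_force: 60.0
```

```bash
python3 -m handwheel '[[0,0,-0.02,0],[0,0,-0.06,0],[0,0,-0.11,0],[0,0,-0.16,0],[0,0,-0.19,0],[0,0,-0.2,0],[0,0,-0.2,0]]'; python3 go.py .552 -.089 .135 8.2
```

```text
time: 5.18
position: [0.5341, 0.0573, 0.1485]
tool_rot: [0.609, 0.793, 0.0, 0.0]
ft_force: [0.5, 0.4, -5.5]
grip_width: 0.0213
grip_force: 60.0
t 5.18 pos [0.5341 0.0573 0.1485] ty 15.0 fr [-0.4866 -0.0685  0.045 ] turn 0.0189
```

```bash
python3 -m handwheel '[[-0.015,-0.002,0,0.001],[-0.05,-0.007,0,0.003],[-0.1,-0.014,0,0.005],[-0.16,-0.022,0,0.008],[-0.23,-0.031,0,0.01],[-0.3,-0.04,0,0.013],[-0.36,-0.05,0,0.015],[-0.41,-0.058,0.01,0.017],[-0.45,-0.064,0.025,0.019],[-0.475,-0.068,0.04,0.019],[-0.487,-0.0685,0.045,0.019],[-0.487,-0.0685,0.045,0.019],[-0.487,-0.0685,0.045,0.019]]'; python3 go.py .552 -.089 .135 8.2
python3 - <<'E'
from h import *
c=snap("top","pics/t2.png"); im=np.hstack([c["frame"][150:320,160:400],]); c2=snap("scene")
a=cv2.resize(im,(560,400)); b=c2["frame"]
cv2.imwrite("pics/t2.png",np.vstack([cv2.resize(im,(420,298)),cv2.resize(b[130:330,170:450],(420,300))])[...,::-1])
E
```

```text
time: 6.27
position: [0.5517, -0.0886, 0.134]
tool_rot: [0.655, 0.756, -0.0, -0.001]
ft_force: [0.1, 0.1, -6.0]
grip_width: 0.0215
grip_force: 60.0
t 6.27 pos [ 0.5517 -0.0886  0.134 ] ty 8.16 fr [-0.0014  0.0007 -0.0032] turn -0.0001
```

View pics/t2.png

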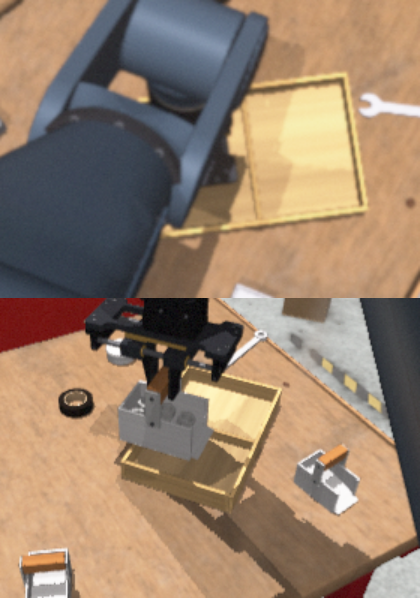

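Shaker hangs level over the +y half (lower panel, about (165,415)), nuts still in it. First shake.

```bash
python3 -m handwheel '[[0,0.11,0,0],[0,0.18,0,0],[0,0.21,0,0],[0,0.22,0,0],[0,0.2,0,0],[0,0.16,0,0],[0,0.11,0,0],[0,0.06,0,0],[0,0.02,0,0],[0,0,0,0],[0,0,0,0],[0,0,0,0]]'
python3 - <<'E'
from h import *
print(robot.get_obs()["ft_force"])
c=snap("scene"); cv2.imwrite("pics/s3.png",cv2.resize(c["frame"][150:320,190:390],(800,680))[:600,:,::-1])
for r in vision.look_for("scene","nut0"): print(round(r["conf"],2),np.round(r["point"]),np.round(at(c,r["point"],.012),3))
E
```

```text
time: 7.37
position: [0.5518, -0.0892, 0.1348]
tool_rot: [0.655, 0.755, 0.0, 0.0]
ft_force: [0.8, -0.4, -5.2]
grip_width: 0.0213
grip_force: 60.0
[ 0.78938577 -0.38418405 -5.18335534]
0.44 [226. 302.] [ 0.518 -0.133  0.012]
```

View pics/s3.png

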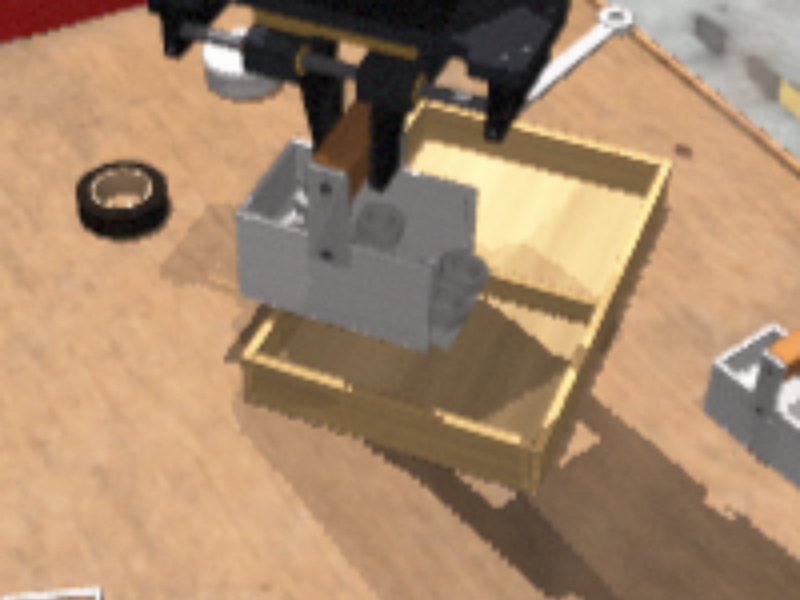

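The front two nuts hang on the lip (about (460,290) in the crop). Same shake again.

```bash
python3 -m handwheel '[[0,0.08,0,0],[0,0.14,0,0],[0,0.17,0,0],[0,0.18,0,0],[0,0.17,0,0],[0,0.14,0,0],[0,0.1,0,0],[0,0.05,0,0],[0,0.02,0,0],[0,0,0,0],[0,0,0,0],[0,0,0,0]]'
python3 - <<'E'
from h import *
c=snap("scene"); cv2.imwrite("pics/s4.png",cv2.resize(c["frame"][150:320,190:390],(700,595))[...,::-1])
for r in vision.look_for("scene","nut0"): print(round(r["conf"],2),np.round(r["point"]),np.round(at(c,r["point"],.012),3))
E
```

```text
time: 8.47
position: [0.5522, -0.0894, 0.1349]
tool_rot: [0.655, 0.755, 0.0, 0.0]
ft_force: [1.3, -0.6, -3.8]
grip_width: 0.0218
grip_force: 60.0
0.39 [206. 288.] [ 0.582 -0.177  0.012]
0.37 [240. 292.] [ 0.515 -0.084  0.012]
```

View pics/s4.png

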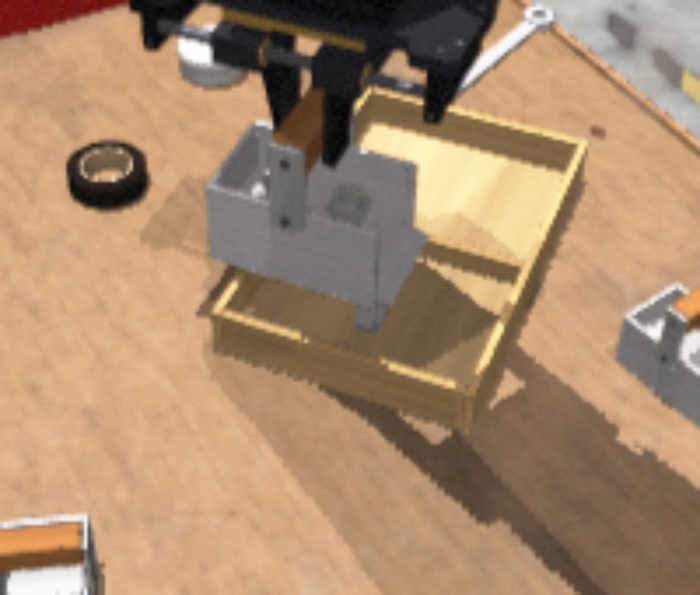

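Two nuts left; one shows in the +y half at (367,318). Moving across to the -y half.

```bash
python3 -m handwheel '[[-0.015,0,0,0],[-0.05,0,0,0],[-0.1,0,0,0],[-0.16,0,0,0],[-0.22,0,0,0],[-0.28,0,0,0],[-0.34,0,0,0],[-0.39,0,0,0],[-0.42,0,0,0],[-0.433,0,0,0],[-0.433,0,0,0],[-0.433,0,0,0]]'; python3 go.py .570 -.2175 .135 8.2
python3 - <<'E'
from h import *
for n in("scene","top"):
  c=snap(n); 
  for r in vision.look_for(n,"nut0"): print(n,round(r["conf"],2),np.round(r["point"]),np.round(at(c,r["point"],.012),3))
  if n=="scene": a=cv2.resize(c["frame"][130:300,210:390],(540,510))
  else: b=cv2.resize(c["frame"][180:300,220:310],(250,333))
im=np.zeros((510,790,3),np.uint8); im[:,:540]=a; im[:333,540:]=b
cv2.imwrite("pics/s5.png",im[...,::-1])
E
```

```text
time: 9.57
position: [0.5702, -0.2171, 0.1343]
tool_rot: [0.655, 0.756, 0.0, -0.001]
ft_force: [0.2, 0.0, -4.5]
grip_width: 0.0217
grip_force: 60.0
t 9.57 pos [ 0.5702 -0.2171  0.1343] ty 8.15 fr [-0.0011 -0.0007 -0.0023] turn -0.0002
scene 0.6 [229. 300.] [ 0.518 -0.124  0.012]
scene 0.48 [172. 310.] [ 0.602 -0.332  0.012]
scene 0.45 [239. 295.] [ 0.511 -0.089  0.012]
top 0.72 [216. 254.] [ 0.564 -0.055  0.012]
```

View pics/s5.png

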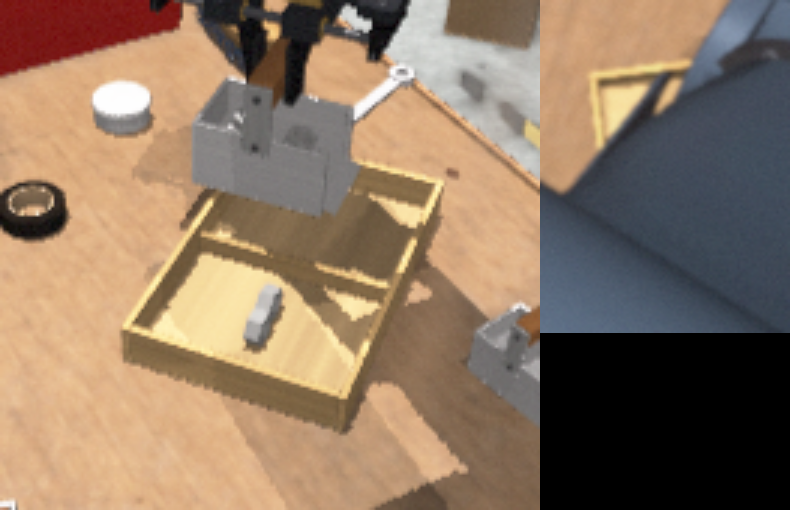

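Two nuts lie in the +y half (about (255,315)); the rest goes into the -y half with harder strokes.

```bash
python3 -m handwheel '[[0,0.138,0,0],[0,0.21,0,0],[0,0.24,0,0],[0,0.23,0,0],[0,0.18,0,0],[0,0.11,0,0],[0,0.04,0,0],[0,0,0,0],[0,0.138,0,0],[0,0.21,0,0],[0,0.24,0,0],[0,0.23,0,0],[0,0.18,0,0],[0,0.11,0,0],[0,0.04,0,0],[0,0.01,0,0],[0,0,0,0],[0,0,0,0],[0,0,0,0]]'
python3 - <<'E'
from h import *
c=snap("scene"); print(robot.get_obs()["ft_force"])
for r in vision.look_for("scene","nut0"): print(round(r["conf"],2),np.round(r["point"]),np.round(at(c,r["point"],.012),3))
cv2.imwrite("pics/s6.png",cv2.resize(c["frame"][130:300,210:390],(630,595))[...,::-1])
E
```

```text
time: 11.35
position: [0.5715, -0.2181, 0.135]
tool_rot: [0.655, 0.756, 0.0, 0.001]
ft_force: [0.5, 0.0, -4.4]
grip_width: 0.0212
grip_force: 60.0
[ 0.2609462  -0.04557109 -3.75513287]
0.57 [178. 310.] [ 0.592 -0.31   0.012]
0.55 [230. 303.] [ 0.509 -0.123  0.012]
0.53 [239. 296.] [ 0.509 -0.091  0.012]
0.51 [215. 331.] [ 0.477 -0.203  0.012]
0.44 [176. 302.] [ 0.613 -0.307  0.012]
```

View pics/s6.png

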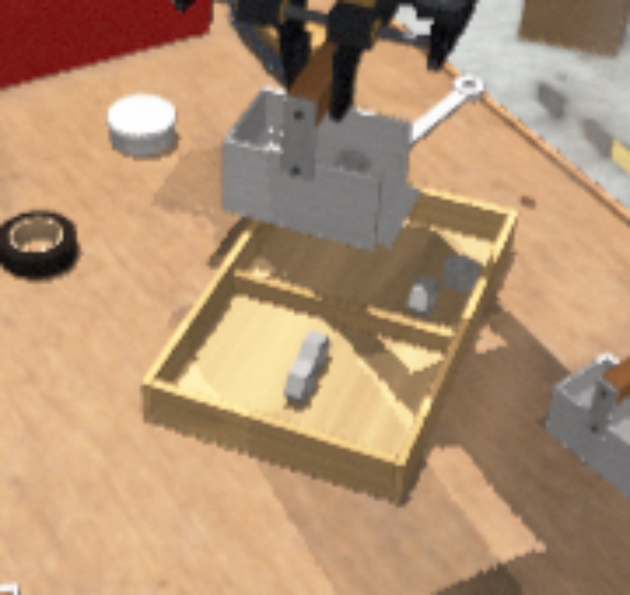

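Two nuts now in the -y half ((420,295),(462,270)); two remain in the shaker. Continue, 20 mm further from the near wall.

```bash
python3 -m handwheel '[[0,0.208,0,0],[0,0.28,0,0],[0,0.31,0,0],[0,0.3,0,0],[0,0.25,0,0],[0,0.18,0,0],[0,0.11,0,0],[0,0.07,0,0],[0,0.208,0,0],[0,0.28,0,0],[0,0.31,0,0],[0,0.3,0,0],[0,0.25,0,0],[0,0.18,0,0],[0,0.11,0,0],[0,0.08,0,0],[0,0.07,0,0],[0,0.07,0,0],[0,0.07,0,0]]'
python3 - <<'E'
from h import *
c=snap("scene"); print(robot.get_obs()["ft_force"])
for r in vision.look_for("scene","nut0"): print(round(r["conf"],2),np.round(r["point"]),np.round(at(c,r["point"],.012),3))
cv2.imwrite("pics/s7.png",cv2.resize(c["frame"][130:300,210:390],(630,595))[...,::-1])
E
```

```text
time: 13.03
position: [0.5926, -0.2152, 0.135]
tool_rot: [0.655, 0.756, 0.0, 0.001]
ft_force: [-0.3, -0.3, -4.1]
grip_width: 0.0216
grip_force: 60.0
[ 0.38808346  0.6309679  -3.73077403]
0.41 [215. 331.] [ 0.478 -0.206  0.012]
0.4 [208. 297.] [ 0.559 -0.182  0.012]
0.38 [230. 300.] [ 0.516 -0.122  0.012]
```

View pics/s7.png

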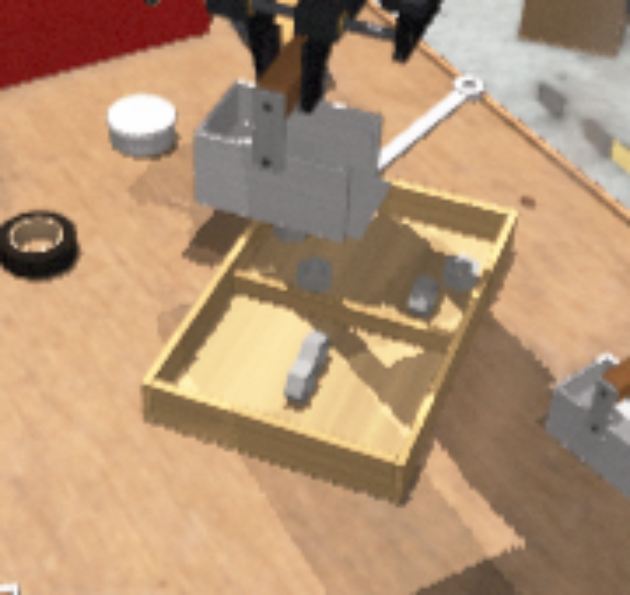

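All six are out: two in +y half, four in -y half ((420,295),(462,270),(313,275),(292,237)). Return to the free bench spot.

```bash
python3 go.py .533 .056 .15 8.2
```

```text
t 13.13 pos [ 0.5928 -0.215   0.1348] ty 8.18 fr [ 0.9225 -0.0686 -0.0516] turn -0.0001
```

```bash
python3 -m handwheel '[[0,0,-0.03,0],[0.03,0,-0.05,0],[0.08,0,-0.05,0],[0.15,-0.01,-0.05,0],[0.23,-0.02,-0.05,0],[0.31,-0.03,-0.05,0],[0.39,-0.03,-0.05,0],[0.47,-0.04,-0.05,0],[0.55,-0.04,-0.05,0],[0.63,-0.05,-0.05,0],[0.71,-0.06,-0.05,0],[0.79,-0.065,-0.05,0],[0.85,-0.07,-0.05,0],[0.89,-0.07,-0.05,0],[0.915,-0.07,-0.05,0],[0.92,-0.07,-0.05,0],[0.92,-0.07,-0.05,0]]'; python3 go.py .533 .056 .089 8.2
python3 - <<'E'
from h import *
c=snap("scene"); print(robot.get_obs()["ft_force"])
for n in ("scene","top"):
  if n=="top": c=snap(n)
  for r in vision.look_for(n,"nut0"): print(n,round(r["conf"],2),np.round(r["point"]),np.round(at(c,r["point"],.012),3))
E
```

```text
time: 14.55
position: [0.5318, 0.0558, 0.1498]
tool_rot: [0.655, 0.756, 0.0, 0.0]
ft_force: [0.8, 0.2, -3.7]
grip_width: 0.0217
grip_force: 60.0
t 14.55 pos [0.5318 0.0558 0.1498] ty 8.22 fr [0.0003 0.004  0.2026] turn 0.0
[-0.15053366 -0.09368912 -3.21487804]
scene 0.62 [214. 331.] [ 0.478 -0.207  0.012]
scene 0.6 [210. 299.] [ 0.55  -0.18   0.012]
scene 0.48 [239. 298.] [ 0.506 -0.093  0.012]
top 0.65 [265. 339.] [ 0.459 -0.238  0.012]
top 0.4 [241. 281.] [ 0.509 -0.114  0.012]
```

```bash
python3 -m handwheel '[[0,0,0.03,0],[0,0,0.07,0],[0,0,0.11,0],[0,0,0.15,0],[0,0,0.18,0],[0,0,0.19,0],[0,0,0.198,0],[0,0,0.203,0],[0,0,0.206,0],[0,0,0.206,0],[0,0,0.206,0]]'
```

```text
time: 15.67
position: [0.5319, 0.0555, 0.0882]
tool_rot: [0.655, 0.756, 0.0, 0.0]
ft_force: [1.0, -0.2, -4.5]
grip_width: 0.0217
grip_force: 60.0
```

Still hanging or barely touching; lower another millimetre.

```bash
python3 -m handwheel '[[0,0,0.003,0],[0,0,0.004,0],[0,0,0.004,0],[0,0,0.004,0]]'
```

```text
time: 16.0
position: [0.5321, 0.0555, 0.0879]
tool_rot: [0.655, 0.756, 0.001, 0.001]
ft_force: [-1.1, -0.2, 4.9]
grip_width: 0.0216
grip_force: 60.0
```

```bash
python3 -m handwheel '[[0,0,0,0],[0,0,0,0],[0,0,0,0],[0,0,0,0],[0,0,0,0],[0,0,0,0],[0,0,0,0],[0,0,0,0],[0,0,-0.03,0],[0,0,-0.1,0],[0,0,-0.2,0],[0,0,-0.33,0],[0,0,-0.45,0],[0,0,-0.5,0]]' 80 60; python3 -m handwheel '[[0.2,-0.3,-0.1,0],[0.4,-0.6,-0.1,0],[0.5,-0.8,-0.1,0],[0.6,-1,-0.1,0],[0.6,-1,-0.1,0],[0.6,-1,-0.1,0],[0.6,-1,-0.1,0],[0.6,-1,-0.1,0],[0.6,-1,-0.1,0],[0.6,-1,-0.1,0],[0.6,-1,-0.1,0]]'
python3 - <<'E'
from h import *
c=snap("scene"); d=snap("top")
im=np.zeros((510,790,3),np.uint8); im[:450,:400]=cv2.resize(c["frame"][130:310,200:360],(400,450)); im[:400,400:]=cv2.resize(d["frame"][170:300,160:375],(390,236))[:400] if 0 else np.pad(cv2.resize(d["frame"][170:300,160:375],(390,236)),((0,164),(0,0),(0,0)))
cv2.imwrite("pics/s8.png",im[...,::-1])
E
```

```text
time: 17.17
position: [0.5338, 0.0554, 0.2421]
tool_rot: [0.655, 0.756, 0.003, 0.004]
ft_force: [0.8, 0.7, -0.3]
grip_width: 0.0699
grip_force: 0.0
time: 18.08
position: [0.2086, 0.1913, 0.2672]
tool_rot: [0.654, 0.756, 0.001, 0.001]
ft_force: [0.1, -0.1, -0.0]
grip_width: 0.0694
grip_force: 0.0
```

View pics/s8.png

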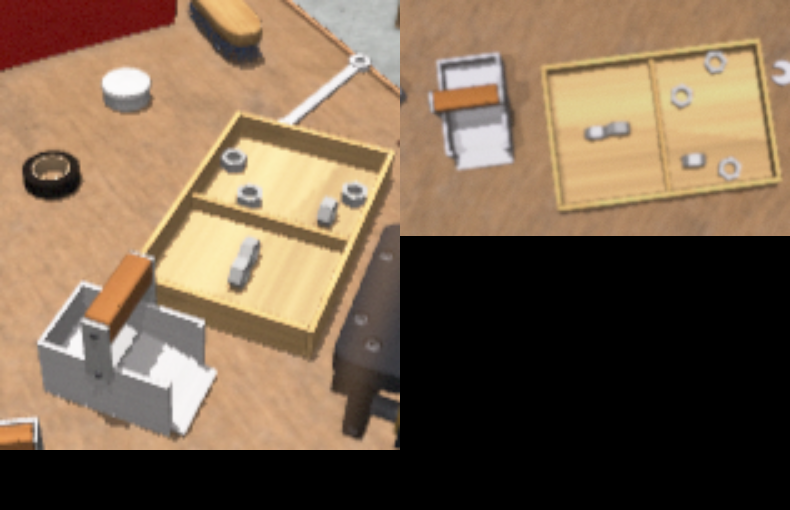

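Shaker stands upright and empty; two nuts in the +y half, four in the -y half, none on the bench.

```bash
python3 -c "
from rig import job; print(job.hand_in())"
```

```text
the job is handed in; nothing more can be done
None
```

I handed the job in at about 18 s: all six nuts are in the tray (two in the +y half, four in the -y half, none on the bench), the empty shaker stands upright and released on the bench, and the spanner, tape and tin were left untouched.

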